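# Clamp the pressure vessel with the recessed knob

### The job

Lift the steel pressure vessel by its neck, set it down gently and upright in the bay of the clamping station and let go. Then reach into the well and turn the red knob clockwise until the jaw has pushed the vessel home in the V stop and holds it with about 13 N: clearly snug, never as hard as 25 N. Do not lean on the guard around the knob, leave everything else on the bench alone, and let go of everything at the end.

Things in the scene. Friction and masses are not known exactly. Their poses are not given: they have to be found in the camera images.
- vessel_center (a point): loose steel pressure vessel, 0.4 to 0.8 kg, standing upright on the table: a can 52 mm across and 60 mm high with a brass neck on top 30 mm across and 32 mm high (92 mm in all). This point is its centre, 46 mm above its underside, on its axis. Lift it by the neck, 36 mm above this point.
- station: fixed clamping station, 130 mm (own x) by 300 mm (own y -140 to +160). Origin at table level. Blue block at own y -140 to -20, 100 mm high, with the red knob in a well in its top. Then a deck 20 mm high with an orange-padded jaw sliding to own +y, facing a grey V stop 50 mm high. The stop is set anew each time, unmeasured: a vessel home in it has its axis at own x 0, y +80 to +90 mm.
- cradle (a point): point on the deck, 20 mm above the table, at own x 0, y +76 mm of the station (axes like the station's), between jaw and V stop: the middle of the bay. A vessel set down with its axis here just clears the stop and clears the withdrawn jaw by 5 mm or more. The jaw then pushes it along +y, 4 to 14 mm, into the V.
- guard: fixed upper part of the blue block, 130 x 120 x 55 mm: the guard round the knob. Origin: centre of the round well's floor, 45 mm above the table. The well is 86 mm across and 55 mm deep, open at the top (rim 100 mm above the table). Own axes like the station's.
- knob_grip (a point): point to grip on the red knob, on its upright axis, 75 mm above the table, 30 mm above the well's floor, 25 mm below the rim. The knob is a bar 44 mm long (this point's x) and 14 mm thick (y), from 6 to 36 mm above the well's floor, on a round foot 36 mm across; white mark at its +x end. Turning it clockwise seen from above tightens.
- knob (a joint): turn of the knob, rad: 0 withdrawn, grows clockwise seen from above (tightening), end at 3.6; starts at 0 to 0.3. Each rad moves the jaw 8 mm. It takes 0.16 N m to turn, a little more while the vessel slides, and stays where left; each newton of jaw on vessel adds 0.008 N m. From home to 13 N is only 0.25 to 0.35 rad. Total turn 1.2 to 3 rad, so usually two grasps.
- jaw: steel jaw with a springy orange pad (36 mm wide, 36 mm high, about 6 N per mm), on the station. Origin on the jaw's line of travel, 50 mm above the table; with the knob at 0 it is at own y = +25 mm of the station. The pad's face is 18 mm further in +y.
- jar_a: clear sample jar with a white lid, 64 mm across, 46 mm high; a bystander, to be left alone. Origin: centre of its underside.
- jar_b: second jar, just like jar_a; a bystander, to be left alone. Origin: centre of its underside.
- reagent: amber bottle with a blue cap, 64 mm across, 150 mm high; a bystander, to be left alone. Origin: centre of its underside.
- beaker: glass beaker, 70 mm across, 85 mm high; a bystander, to be left alone. Origin: centre of its underside.
- crucible: white ceramic crucible, 44 mm across, 30 mm high; a bystander, to be left alone. Origin: centre of its underside.
- spatula: steel spatula lying flat, 170 mm long; a bystander, to be left alone. Origin: middle of its handle-to-tip length or thereabouts.
- weight_box: closed wooden box 80 x 120 x 40 mm; a bystander, to be left alone. Origin: centre of its underside.
Not all that is in view belongs to the job. What is shaped like the part that bears vessel_center but blue, pink or purple is not meant.

How it is judged:
On the way, in this order (a step that is already met when the one before it is completed fails the run):
1. the vessel stands upright in the bay, let go (x of vessel_center in the frame of cradle between -0.012 and 0.012 m and y of vessel_center in the frame of cradle between -0.01 and 0.021 m and z of vessel_center in the frame of cradle between 0.04 and 0.052 m and angle between vessel_center's own z axis and vertical below 0.07 rad and contact force between the fingers and vessel below 0.1 N and contact force between jaw and vessel below 3 N), for 0.2 s.
2. the jaw, driven by the knob, presses the vessel home (x of vessel_center in the frame of cradle between -0.012 and 0.012 m and y of vessel_center in the frame of cradle between -0.01 and 0.021 m and z of vessel_center in the frame of cradle between 0.04 and 0.052 m and angle between vessel_center's own z axis and vertical below 0.07 rad and contact force between jaw and vessel above 7 N), for 0.2 s.
At the end, for the whole second after the job is handed in: The vessel stands upright (within 4 degrees) on the deck between jaw and V stop (axis within 12 mm of the bay's mid-line and from 10 mm short of to 21 mm beyond the cradle point), at rest, pressed by the jaw with 7 to 19 N; vessel and knob are let go (all of step 2 and contact force between the fingers and vessel below 0.1 N and contact force between jaw and vessel below 19 N and contact force between the fingers and knob below 0.1 N and linear speed of vessel below 0.01 m/s); the robot touches nothing.
It fails at once if the jaw presses the vessel with more than 25 N (contact force between jaw and vessel above 25 N).
It fails at once if the robot leans on the guard around the knob with more than 15 N (contact force between any of the fingers, the arm and guard above 15 N).
It fails at once if the vessel is dropped or rammed onto the station (more than 60 N) (contact force between vessel and station above 60 N).
It fails at once if a bystander is shifted by more than 25 mm (distance of any of jar_a, jar_b, reagent, beaker, crucible, spatula, weight_box from where it was at the start of the episode above 0.025 m).
It fails at once if the vessel is tipped over (angle between vessel_center's own z axis and vertical above 0.6 rad).
It also fails if it takes over 72 s, if anything falls off the work surface, if the arm or the gripper's body presses on something with over 40 N, if the wrist force passes 120 N, or if a joint passes its speed limit or range.

### The arm

A 7-joint arm with a two-finger parallel gripper is mounted at the origin on the work surface. World frame = base frame: x ahead of the robot, y to its left, z up, the work surface at z = 0. Lengths are in m, angles in rad, forces in N, time in s.
With the tool pointing down it reaches from about 0.35 to 0.9 m from the base axis. Payload 7.2 kg.
Tool frame: the origin (TCP) lies midway between the tips of the shut fingers; the grasp point (between the pads) lies 19 mm behind it; z points along the fingers, y is the line along which they close (so a half turn about z gives the same grasp; the last joint's range is limited). The gripper opens to 88 mm and grips with 3 to 60 N. Pads are 20 mm wide; open, the fingers measure 115 mm over their backs; the gripper's body (75 mm by 178 mm) begins 61 mm behind the grasp point.
Start: joints at [1.176, 0.411, -0.013, 1.596, 0.006, 1.134, -0.082], TCP at [0.201, -0.592, 0.202] pointing down, gripper open.
Joint ranges: [-2.95, 2.95], [-0.29, 1.99], [-1.47, 1.44], [0.14, 2.54], [-1.03, 4.17], [0.13, 1.85], [-2.86, 2.86]. Speed limits (rad/s): [2.39, 2.39, 3.01, 3.01, 3.14, 3.14, 3.14].

### API

Orientations are given as a rotation vector (axis times angle).
In Python, from bench import sensors, snapshot, camera_info, close_job gives the robot as it stands.
- The arm moves only by the tool jog_arm, never from a script. Its argument "series" is a list of rows, each a list of 2 entries, a list of its own where there are three numbers: the shift along the tool's x, y, z as a fraction of full scale, then the turn about the tool's z as a fraction of full scale. In form: [[[tx, ty, tz], spin], ...]. A call has 1 to 20 rows; each row is the pose to reach, as a shift and turn from the pose commanded when the call began, along the tool's axes at that moment, turning the shorter way round; what a row does not reach only later rows make up. Full scale, the value 1, is 0.6 m for a shift and pi rad for a turn. A row lasts 1/12 s, in which the tool goes at most 41.7 mm and 7.16 degrees, less where a joint would pass 70% of its speed; a pose out of reach is approached as far as the arm can. A call with a number of a shift or a turn outside -1 to 1 is refused whole. A call with a gripper value outside its range is refused whole. "hand" is the closure, from -1 (fully open) to 1 (shut), so that 0 is half open, set as the call begins (left out, the last holds). The fingers move at their own pace and stop on an object; "squeeze" is the grip in N (left out, the last holds). Time passes only in rows, so rows that repeat a pose let the fingers close. It gives the time, the measured TCP pose, the force, the opening and the grip force at its end, in the units of the state.
- sensors.sense(): the state, without advancing time (a new reading comes with each control period).
- snapshot(name): name is "scene" or "top" or "wrist"; returns the picture (384x512x3 uint8, red, green, blue); there is no depth.
- camera_info(name): a dict with "fov_y" (degrees; the focal length in pixels is half the picture's height over the tangent of half this angle, whatever the lens; pixels are square), "cx", "cy" (the principal point, pixels), "view" (4x4, takes a point from world to camera coordinates). Camera axes: x right, y down, z forward; pixel columns grow to the right and rows downward; lengths in m; the calibration is good to about 2 mm. A picture is of the moment at which its call begins: read the wrist's pose just before it. camera_info takes no time and is no camera call; for the wrist camera it gives the pose at the moment of the call.
- close_job(): hands the job in; it is judged then, once.
The state is a dict: "time": time; "qpos": joint angles; "dq": joint speeds; "tau": joint torques, N m; "ee_pos": TCP position; "tcp_rot": TCP orientation; "force": force on the tool from outside, world axes, zero at the start; "moment": the same for the moment, N m; "grip_width": opening from 0.0 (shut) to 1.0 (fully open); "grip_force": force on a finger pad.
Only numpy, scipy, OpenCV 4.12 (cv2) and the standard library are available. Lean on these libraries where they do the work, as an engineer would, in place of code of your own. Each camera call takes 0.05 s, during which the arm holds its last target. There are 200 camera calls.

## Working session

There is one attempt and no reset: what is moved stays moved. The work goes in short steps, Python scripts to look and compute and a tool call to move; the robot and the scene stay as the last step left them, time stands still between calls to the robot, and variables do not carry over. Pictures are saved under pics/ and viewed, at most 10 in all, crops included, and the job is handed in when it is done.

Besides the shell and the picture viewer there is one more tool, called after "Emit:" as name(argument=value, ...), one argument or row to a line, values as JSON. jog_arm: Moves the arm, as the interface text tells. Its arguments: {"type":"object","properties":{"series":{"type":"array"},"hand":{"type":"number"},"squeeze":{"type":"number"}},"required":["series"]}

```bash
mkdir -p pics; ls
python3 - <<'E'
from bench import sensors, snapshot, camera_info
import cv2,numpy as np
for n in ("scene","top"):
    im=snapshot(n); cv2.imwrite(f"pics/{n}0.png",cv2.resize(im[:,:,::-1],(800,600),interpolation=cv2.INTER_CUBIC))
    print(n,{k:np.round(v,4).tolist() for k,v in camera_info(n).items()})
print({k:np.round(v,3).tolist() for k,v in sensors.sense().items()})
print({k:np.round(v,4).tolist() for k,v in camera_info('wrist').items()})
E
```

```text
pics
scene {'fov_y': 45.2492, 'cx': 258.3089, 'cy': 192.0986, 'view': [[-0.4348, 0.9004, 0.0147, 0.2303], [0.7023, 0.3492, -0.6204, -0.3223], [-0.5637, -0.2594, -0.7842, 1.5867], [0.0, 0.0, 0.0, 1.0]]}
top {'fov_y': 49.5265, 'cx': 253.4615, 'cy': 188.1524, 'view': [[0.0218, -0.9998, -0.0043, 0.0067], [-0.989, -0.0209, -0.1466, 0.5629], [0.1465, 0.0075, -0.9892, 1.3771], [0.0, 0.0, 0.0, 1.0]]}
{'time': 0.1, 'qpos': [1.176, 0.412, -0.013, 1.597, 0.006, 1.134, -0.082], 'dq': [-0.001, -0.003, -0.001, -0.002, -0.001, -0.001, 0.003], 'tau': [0.004, -58.91, 0.644, -29.171, -0.054, 0.015, 0.0], 'ee_pos': [0.2, -0.591, 0.201], 'tcp_rot': [-3.098, -0.511, 0.001], 'force': [0.023, -0.863, 0.764], 'moment': [0.001, 0.015, -0.001], 'grip_force': 0.0, 'grip_width': 1.001}
{'fov_y': 62.5128, 'cx': 254.5813, 'cy': 187.4843, 'view': [[0.3206, -0.9472, -0.0018, -0.6232], [-0.9033, -0.3063, 0.3004, -0.036], [-0.2851, -0.0947, -0.9538, 0.3914], [0.0, 0.0, 0.0, 1.0]]}
```

View pics/top0.png

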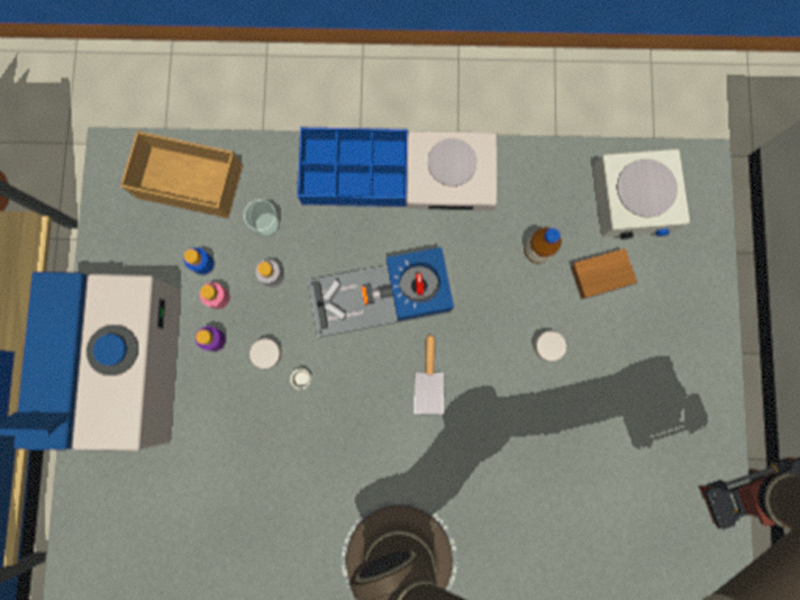

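View pics/scene0.png

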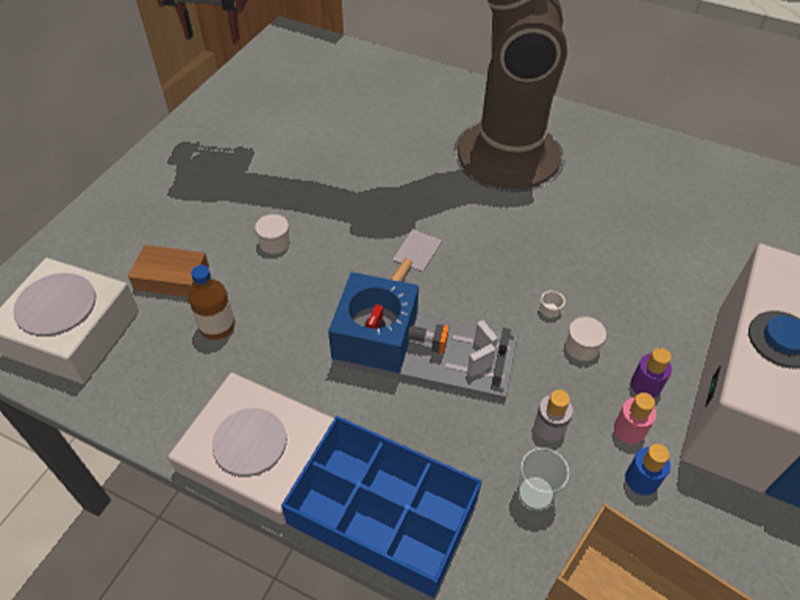

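The top view shows the steel vessel's neck at about (268,266), and the blue block's top corners at (388,253), (441,246), (453,306) and (399,320). The red knob is at about (420,285), the V stop at about (333,298), the beaker at (262,216) and jar_b at (265,352). All of these are in 800x600 pixels.

```bash
cat > h.py <<'E'
import numpy as np,cv2
from bench import sensors,snapshot,camera_info
def ray(info,uv,z,s=1.0):
    f=192/np.tan(np.radians(info["fov_y"])/2); V=np.array(info["view"]); R,t=V[:3,:3],V[:3,3]
    d=R.T@np.array([(uv[0]*s-info["cx"])/f,(uv[1]*s-info["cy"])/f,1]); c=-R.T@t
    return c+d*(z-c[2])/d[2]
def proj(info,p):
    f=192/np.tan(np.radians(info["fov_y"])/2); V=np.array(info["view"]); q=V[:3,:3]@np.array(p)+V[:3,3]
    return np.array([info["cx"]+f*q[0]/q[2],info["cy"]+f*q[1]/q[2]])
def tool():
    s=sensors.sense(); return np.array(s["ee_pos"]),cv2.Rodrigues(np.array(s["tcp_rot"],float))[0],s
def delta(p):  # world target -> tool-frame fraction
    e,R,_=tool(); return np.round(R.T@(np.array(p)-e)/0.6,4)
E
python3 - <<'E'
from h import *
I=camera_info("top")
for n,uv,z in [("neck",(268,266),.092),("c1",(388,253),.1),("c2",(441,246),.1),("c3",(453,306),.1),("c4",(399,320),.1),("knob",(420,285),.08),("stopc",(333,298),.05),("bottle",(552,235),.15),("beaker",(262,214),.085),("jarb",(265,350),.046)]:
    print(n,ray(I,uv,z,.64).round(3))
I=camera_info("scene")
for n,uv,z in [("neck",(558,398),.092),("knob",(376,313),.081),("b1",(350,273),.1),("b2",(419,284),.1),("b3",(405,345),.1),("b4",(331,330),.1)]: print(n,ray(I,uv,z,.64).round(3))
e,R,s=tool();print(R.round(3))
print("delta above vessel",delta([.62,.22,.30]))
E
```

```text
neck [0.609 0.291 0.092]
c1 [0.641 0.037 0.1  ]
c2 [ 0.658 -0.074  0.1  ]
c3 [ 0.531 -0.101  0.1  ]
c4 [0.499 0.011 0.1  ]
knob [ 0.577 -0.032  0.08 ]
stopc [0.55  0.155 0.05 ]
bottle [ 0.675 -0.297  0.15 ]
beaker [0.724 0.311 0.085]
jarb [0.434 0.298 0.046]
neck [0.605 0.296 0.092]
knob [ 0.576 -0.03   0.081]
b1 [ 0.532 -0.103  0.1  ]
b2 [0.501 0.014 0.1  ]
b3 [0.625 0.047 0.1  ]
b4 [ 0.652 -0.073  0.1  ]
[[ 0.947  0.321 -0.001]
 [ 0.321 -0.947  0.001]
 [-0.    -0.001 -1.   ]]
delta above vessel [ 1.0965 -1.0566 -0.1636]
```

Emit:
jog_arm(
  series=[
    [[0.015,-0.016,-0.01],0],
    [[0.045,-0.05,-0.03],0],
    [[0.09,-0.1,-0.06],0],
    [[0.14,-0.15,-0.09],0],
    [[0.18,-0.2,-0.12],0],
    [[0.23,-0.25,-0.15],0],
    [[0.27,-0.3,-0.18],0],
    [[0.32,-0.35,-0.2],0],
    [[0.37,-0.4,-0.22],0],
    [[0.41,-0.45,-0.24],0],
    [[0.46,-0.5,-0.26],0],
    [[0.51,-0.55,-0.26],0],
    [[0.56,-0.6,-0.26],0],
    [[0.6,-0.65,-0.26],0],
    [[0.65,-0.7,-0.26],0],
    [[0.7,-0.75,-0.26],0],
    [[0.75,-0.8,-0.26],0],
    [[0.8,-0.85,-0.26],0],
    [[0.83,-0.89,-0.26],0],
    [[0.86,-0.92,-0.26],0],
  ],
  hand=-1,
)

```text
time: 1.77
ee_pos: [0.5115, 0.1006, 0.3581]
tcp_rot: [-3.099, -0.515, -0.001]
force: [-0.3, -0.1, 0.5]
grip_width: 1.0
grip_force: 0.0
```

Emit:
jog_arm(
  series=[
    [[0.02,-0.02,0],0],
    [[0.02,-0.02,0],0],
    [[0.02,-0.02,0],0],
  ],
)

```text
time: 2.02
ee_pos: [0.5188, 0.1129, 0.3575]
tcp_rot: [3.099, 0.515, -0.002]
force: [-0.2, -0.3, -0.6]
grip_width: 0.996
grip_force: 0.0
```

Run:
```python
from h import *
e,R,s=tool(); I=camera_info("wrist"); im=snapshot("wrist")
np.save("w1.npy",np.array(I["view"]))
cv2.imwrite("pics/w1.png",cv2.resize(im[:,:,::-1],(800,600),interpolation=cv2.INTER_CUBIC))
print(e,R.round(3),s["time"],np.round(s["qpos"],3)); print(np.array(I["view"]).round(3))
for n,p in [("neck",(.607,.293,.092)),("knob",(.577,-.031,.081)),("cradle",(.54,.12,.02))]: print(n,proj(I,p)/.64)
```

```text
[0.51880307 0.11285306 0.35748106] [[ 0.946  0.324 -0.001]
 [ 0.324 -0.946 -0.   ]
 [-0.001  0.    -1.   ]] 2.0167 [ 0.254  0.219 -0.678  1.544  0.138  1.428 -1.674]
[[ 0.323 -0.946 -0.    -0.06 ]
 [-0.902 -0.308  0.301  0.42 ]
 [-0.285 -0.097 -0.954  0.698]
 [ 0.     0.     0.     1.   ]]
neck [227.58845663  62.5313007 ]
knob [565.66455247 220.84175477]
cradle [398.98179302 198.07144025]
```

View pics/w1.png

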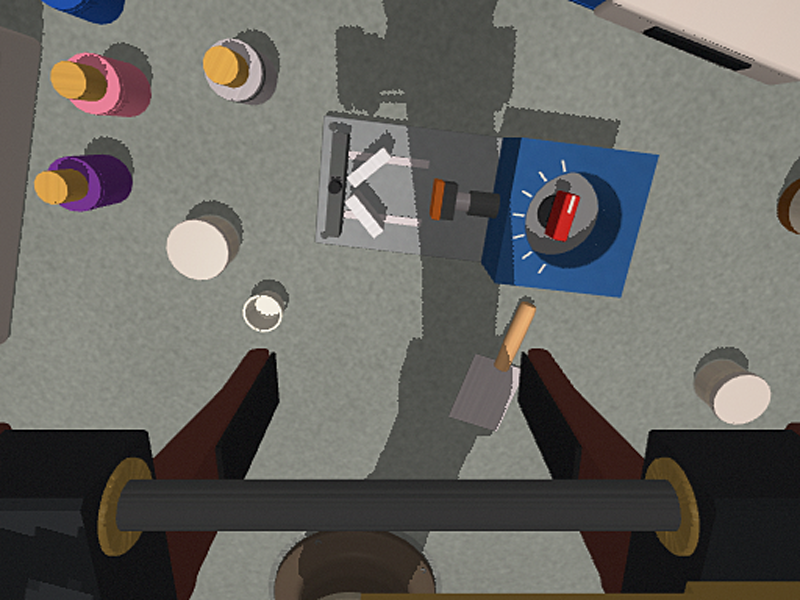

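The wrist view shows the vessel's neck top at (225,67). The block's top corners are at (519,138), (658,155), (621,297) and (499,282), the deck's far-end corners at (326,114) and (317,242), and the knob's top at about (564,216).

Run:
```python
from h import *
I=camera_info("wrist"); r=lambda uv,z:ray(I,uv,z,.64)[:2]
print("neck",r((225,67),.092))
C=np.array([r(u,.1) for u in [(519,138),(658,155),(621,297),(499,282)]]); print(C, C.mean(0))
D=np.array([r(u,.02) for u in [(326,114),(317,242)]])
print("deck end",D)
# fit station pose: own coords
own=np.array([[.065,-.02],[.065,-.14],[-.065,-.14],[-.065,-.02],[.065,.16],[-.065,.16]]); W=np.vstack([C,D])
a=own-own.mean(0); b=W-W.mean(0)
th=np.arctan2((a[:,0]*b[:,1]-a[:,1]*b[:,0]).sum(),(a*b).sum()); Rr=np.array([[np.cos(th),-np.sin(th)],[np.sin(th),np.cos(th)]])
o=W.mean(0)-Rr@own.mean(0); print("yaw",th,"o",o,"res",(own@Rr.T+o-W).round(3).tolist())
print("knob",Rr@[0,-.08]+o,"cradle",Rr@[0,.076]+o, "knobseen",r((564,216),.081))
print("delta",delta([.605,.293,.2]))
```

```text
neck [0.60356727 0.2925919 ]
[[ 0.62943332  0.04135539]
 [ 0.6548673  -0.07693556]
 [ 0.52906663 -0.10448716]
 [ 0.5059754   0.00912075]] [ 0.57983567 -0.03273665]
deck end [[0.59488704 0.2132224 ]
 [0.46821087 0.18634507]]
yaw 0.20968827693193504 o [0.5637401  0.04477015] res [[0.002, -0.003], [0.002, -0.002], [0.0, -0.001], [-0.002, 0.003], [-0.001, 0.002], [-0.001, 0.001]]
knob [ 0.5803925  -0.03347752] cradle [0.54792031 0.11910543] knobseen [ 0.58049603 -0.02940222]
delta [ 0.2334 -0.2404  0.2623]
```

Emit:
jog_arm(
  series=[
    [[0.02,-0.02,0.02],0],
    [[0.05,-0.05,0.05],0],
    [[0.09,-0.09,0.1],0],
    [[0.13,-0.135,0.15],0],
    [[0.17,-0.175,0.2],0],
    [[0.2,-0.205,0.25],0],
    [[0.22,-0.23,0.29],0],
    [[0.232,-0.241,0.312],0],
    [[0.232,-0.241,0.312],0],
    [[0.232,-0.241,0.312],0],
  ],
)

```text
time: 2.9
ee_pos: [0.6051, 0.2917, 0.1709]
tcp_rot: [3.099, 0.509, -0.001]
force: [0.4, -0.3, 1.2]
grip_width: 0.998
grip_force: 0.0
```

Run:
```python
from h import *
e,R,s=tool(); I=camera_info("wrist"); im=snapshot("wrist")
cv2.imwrite("pics/w2.png",cv2.resize(im[:,:,::-1],(800,600),interpolation=cv2.INTER_CUBIC))
print(e,s["time"]); print("pred",proj(I,(.604,.293,.092))/.64, delta((.604,.293,.065)))
```

```text
[0.60507275 0.29167897 0.17088538] 2.9
pred [396.60274084 295.18248679] [-0.0023 -0.0035  0.1789]
```

View pics/w2.png

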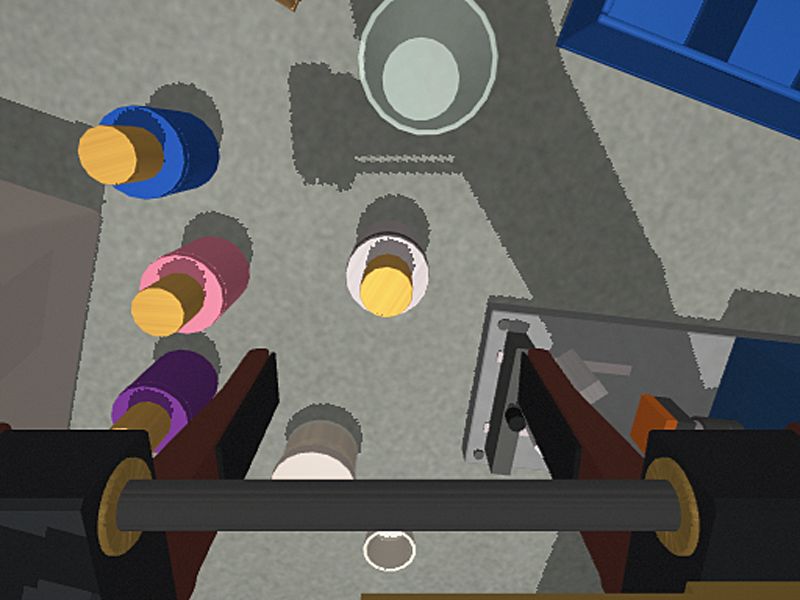

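The neck is at (386,291), about 10 px left of the prediction (396,295). That is roughly 6 mm, so I'll correct by it and descend.

Emit:
jog_arm(
  series=[
    [[0.003,-0.011,0.01],0],
    [[0.003,-0.011,0.04],0],
    [[0.003,-0.011,0.08],0],
    [[0.003,-0.011,0.12],0],
    [[0.003,-0.011,0.15],0],
    [[0.003,-0.011,0.167],0],
    [[0.003,-0.011,0.1765],0],
    [[0.003,-0.011,0.1765],0],
    [[0.003,-0.011,0.1765],0],
  ],
)

```text
time: 3.7
ee_pos: [0.6053, 0.3003, 0.0661]
tcp_rot: [-3.099, -0.51, -0.003]
force: [0.6, -0.4, 0.5]
grip_width: 0.997
grip_force: 0.0
```

Emit:
jog_arm(
  series=[
    [[0,0,0],0],
    [[0,0,0],0],
    [[0,0,0],0],
    [[0,0,0],0],
    [[0,0,0],0],
    [[0,0,0],0],
    [[0,0,0],0],
    [[0,0,0],0],
    [[0,0,0],0],
  ],
  hand=1,
  squeeze=30,
)

```text
time: 4.45
ee_pos: [0.6046, 0.3001, 0.0646]
tcp_rot: [3.1, 0.511, -0.0]
force: [0.3, -1.9, 1.8]
grip_width: 0.355
grip_force: 0.9
```

Emit:
jog_arm(
  series=[
    [[0,0,0],0],
    [[0,0,0],0],
    [[0,0,0],0],
    [[0,0,-0.01],0],
    [[0,0,-0.03],0],
    [[0,0,-0.06],0],
    [[0,0,-0.1],0],
    [[0,0,-0.14],0],
    [[0,0,-0.17],0],
    [[0,0,-0.19],0],
    [[0,0,-0.2],0],
    [[0,0,-0.2],0],
  ],
)

```text
time: 5.45
ee_pos: [0.6049, 0.3006, 0.1861]
tcp_rot: [-3.099, -0.511, -0.003]
force: [-0.2, -0.4, -4.5]
grip_width: 0.325
grip_force: 30.0
```

Run:
```python
from h import *
e,R,s=tool(); print(e,s["force"],s["grip_width"],s["grip_force"],np.round(s["qpos"],3)); print(delta((.548,.119,.185)))
im=snapshot("wrist")
cv2.imwrite("pics/w3.png",cv2.resize(im[:,:,::-1],(800,600),interpolation=cv2.INTER_CUBIC))
```

```text
[0.60485603 0.30062379 0.18605083] [-0.184559   -0.44221563 -4.5345353 ] 0.32537688930341 29.98040646314621 [-0.12   0.592 -0.646  1.449  0.366  1.221 -2.053]
[-0.187   0.2562  0.0013]
```

View pics/w3.png

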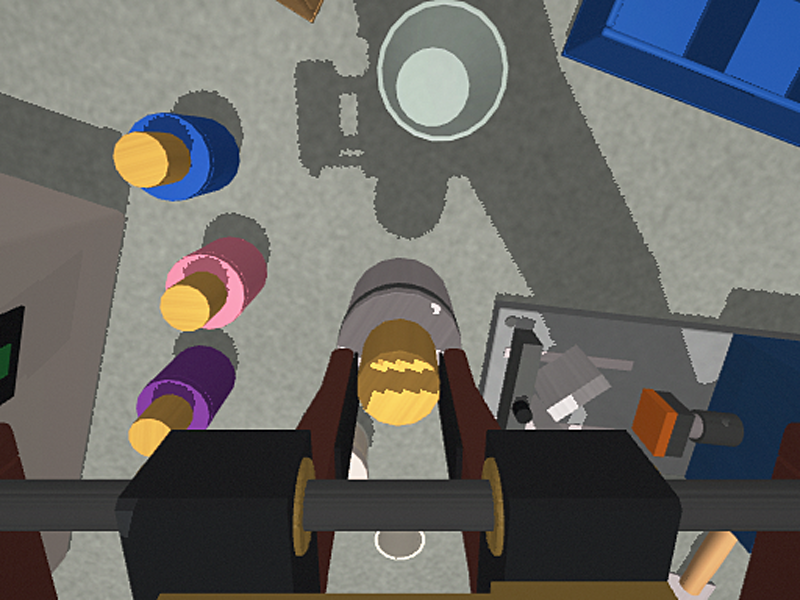

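Run:
```python
from h import *
I=camera_info("wrist"); e,R,s=tool()
p=ray(I,(398,390),e[2]+.027,.64); print("pred",proj(I,e+[0,0,.027])/.64,"off tool",(R.T@(p-e)).round(4))
# station points in this view
for n,uv,z in [("deck far corner",(499,296),.02),("pad top edge a",(641,391),.068),("pad top edge b",(675,398),.068),]:
    print(n,ray(I,uv,z,.64).round(4))
th=.21;Rr=np.array([[np.cos(th),-np.sin(th)],[np.sin(th),np.cos(th)]]); print("model corner",Rr@[.065,.16]+[.5637,.0448])
```

```text
pred [400.67465688 386.02462097] off tool [-0.0016 -0.0009 -0.027 ]
deck far corner [0.601  0.2214 0.02  ]
pad top edge a [0.5806 0.1197 0.068 ]
pad top edge b [0.5832 0.0954 0.068 ]
model corner [0.59391843 0.21483484]
```

Emit:
jog_arm(
  series=[
    [[-0.01,0.014,0],0],
    [[-0.035,0.05,0],0],
    [[-0.07,0.1,0],0],
    [[-0.105,0.15,0],0],
    [[-0.14,0.2,0],0],
    [[-0.165,0.23,0],0],
    [[-0.178,0.248,0],0],
    [[-0.178,0.248,0],0],
    [[-0.178,0.248,0],0],
    [[-0.178,0.248,0],0],
  ],
)

```text
time: 6.33
ee_pos: [0.5513, 0.1264, 0.1845]
tcp_rot: [-3.098, -0.513, -0.0]
force: [0.6, 1.3, -4.4]
grip_width: 0.328
grip_force: 30.0
```

Run:
```python
from h import *
e,R,s=tool(); I=camera_info("wrist"); im=snapshot("wrist"); cv2.imwrite("pics/w4.png",cv2.resize(im[:,:,::-1],(800,600),interpolation=cv2.INTER_CUBIC))
print(e,s["time"])
```

```text
[0.55127973 0.12640695 0.18448946] 6.3333
```

View pics/w4.png

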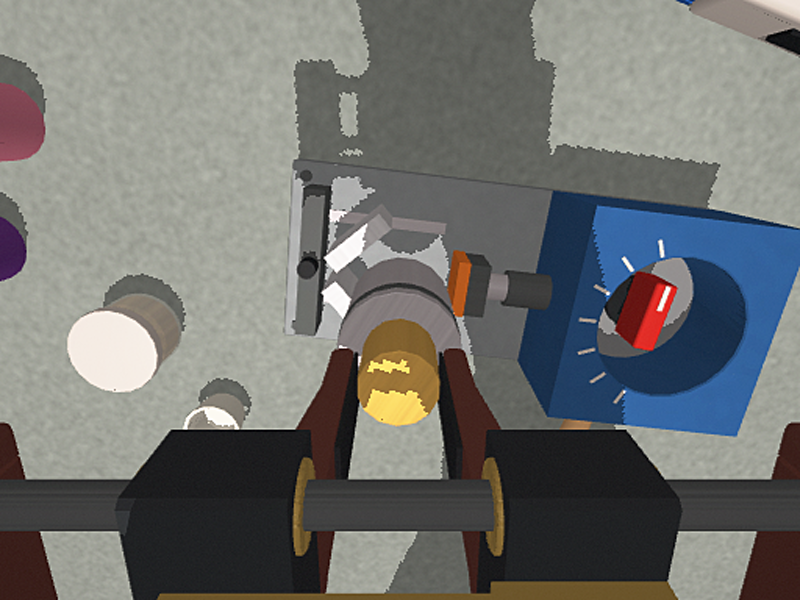

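The block's top corners are at (597,206), (802,230), (736,435) and (549,415). The deck's far-end corners are at (294,160) and (285,334), and the vessel hangs over the bay.

Run:
```python
from h import *
I=camera_info("wrist"); e,R,s=tool(); r=lambda uv,z:ray(I,uv,z,.64)[:2]
W=np.array([r(u,.1) for u in [(597,206),(802,230),(736,435),(549,415)]]+[r(u,.02) for u in [(294,160),(285,334)]])
own=np.array([[.065,-.02],[.065,-.14],[-.065,-.14],[-.065,-.02],[.065,.16],[-.065,.16]])
a=own-own.mean(0); b=W-W.mean(0)
th=np.arctan2((a[:,0]*b[:,1]-a[:,1]*b[:,0]).sum(),(a*b).sum()); Rr=np.array([[np.cos(th),-np.sin(th)],[np.sin(th),np.cos(th)]])
o=W.mean(0)-Rr@own.mean(0); print("yaw",th,"o",o,"res",(own@Rr.T+o-W).round(3).tolist())
print("tool yaw",np.arctan2(R[1,0],R[0,0]))
print("knob",Rr@[0,-.08]+o,"cradle",Rr@[0,.076]+o)
print("knob top", r((655,283),.081), "bar dir", r((668,285),.081)-r((650,325),.081))
# jaw pad front top edge
for u in [(460,251),(453,314)]: print("pad own", Rr.T@(r(u,.068)-o))
p=ray(I,(398,390),e[2]+.027,.64); print("vessel own now",Rr.T@(p[:2]-o)); c=Rr@[0,.075]+o
d=R.T@np.append(c-p[:2],0)/.6; print("delta",d.round(4), "z to set (TCP .0865)",(e[2]-.0865)/.6)
```

```text
yaw 0.2160860444437519 o [0.56367232 0.04894759] res [[0.001, 0.001], [0.002, -0.005], [-0.0, -0.001], [-0.001, 0.001], [0.0, 0.003], [-0.002, 0.002]]
tool yaw 0.32874046719505057
knob [ 0.58082499 -0.02919194] cradle [0.54737728 0.12318014]
knob top [ 0.60019198 -0.01871434] bar dir [0.02661853 0.00179135]
pad own [0.02473205 0.04354629]
pad own [-0.01661517  0.04183904]
vessel own now [0.00291706 0.07938709]
delta [-0.0057  0.0067 -0.    ] z to set (TCP .0865) 0.16336659607597626
```

Emit:
jog_arm(
  series=[
    [[-0.002,0.003,0],0],
    [[-0.004,0.006,0.01],0],
    [[-0.004,0.006,0.03],0],
    [[-0.004,0.006,0.055],0],
    [[-0.004,0.006,0.08],0],
    [[-0.004,0.006,0.105],0],
    [[-0.004,0.006,0.125],0],
    [[-0.004,0.006,0.14],0],
    [[-0.004,0.006,0.15],0],
    [[-0.004,0.006,0.156],0],
    [[-0.004,0.006,0.16],0],
    [[-0.004,0.006,0.162],0],
    [[-0.004,0.006,0.162],0],
    [[-0.004,0.006,0.162],0],
  ],
)

```text
time: 7.55
ee_pos: [0.5505, 0.1209, 0.088]
tcp_rot: [3.1, 0.511, 0.001]
force: [-1.1, -0.1, -4.5]
grip_width: 0.328
grip_force: 30.0
```

Emit:
jog_arm(
  series=[
    [[0,0,0.001],0],
    [[0,0,0.002],0],
    [[0,0,0.003],0],
    [[0,0,0.004],0],
    [[0,0,0.005],0],
    [[0,0,0.005],0],
    [[0,0,0.005],0],
  ],
)

```text
time: 8.13
ee_pos: [0.5503, 0.1207, 0.0846]
tcp_rot: [3.1, 0.511, 0.001]
force: [-0.1, -0.5, -3.9]
grip_width: 0.329
grip_force: 30.0
```

Emit:
jog_arm(
  series=[
    [[0,0,0.001],0],
    [[0,0,0.002],0],
    [[0,0,0.002],0],
    [[0,0,0.002],0],
  ],
)

```text
time: 8.47
ee_pos: [0.551, 0.1208, 0.0845]
tcp_rot: [3.099, 0.511, 0.003]
force: [-1.6, -2.0, 6.5]
grip_width: 0.327
grip_force: 30.0
```

Emit:
jog_arm(
  series=[
    [[0,0,0],0],
    [[0,0,0],0],
    [[0,0,0],0],
    [[0,0,0],0],
    [[0,0,0],0],
    [[0,0,0],0],
    [[0,0,-0.01],0],
    [[0,0,-0.03],0],
    [[0,0,-0.07],0],
    [[0,0,-0.12],0],
    [[0,0,-0.16],0],
    [[0,0,-0.18],0],
    [[0,0,-0.18],0],
    [[0,0,-0.18],0],
  ],
  hand=-1,
)

```text
time: 9.63
ee_pos: [0.5502, 0.1206, 0.1915]
tcp_rot: [3.099, 0.511, 0.002]
force: [0.7, -0.3, -1.1]
grip_width: 0.998
grip_force: 0.0
```

Run:
```python
from h import *
e,R,s=tool(); I=camera_info("wrist"); im=snapshot("wrist"); cv2.imwrite("pics/w5.png",cv2.resize(im[:,:,::-1],(800,600),interpolation=cv2.INTER_CUBIC))
print(e,s["time"],s["grip_width"],s["force"])
```

```text
[0.55023857 0.12060274 0.19146948] 9.6333 0.9977745447825132 [ 0.72099408 -0.30948772 -1.09267068]
```

View pics/w5.png

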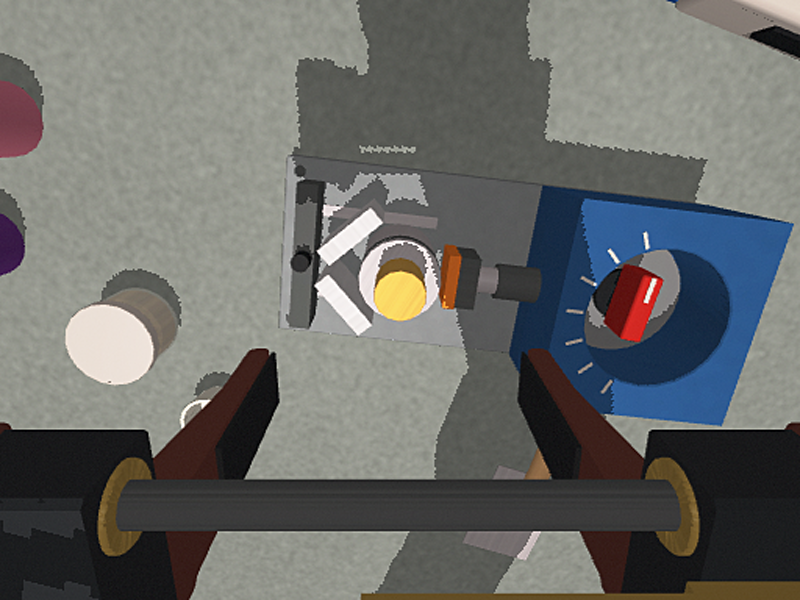

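The vessel stands upright in the bay, with its neck at (400,290) and gaps to both the pad and the V stop. Next I go above the knob, turning the tool about 2.9 rad counterclockwise so that one grasp can cover the full clockwise turn.

Emit:
jog_arm(
  series=[
    [[-0.001,0.01,-0.01],-0.02],
    [[-0.003,0.03,-0.01],-0.055],
    [[-0.007,0.055,-0.01],-0.093],
    [[-0.01,0.08,-0.01],-0.131],
    [[-0.013,0.105,-0.01],-0.169],
    [[-0.017,0.13,-0.01],-0.207],
    [[-0.02,0.155,-0.01],-0.245],
    [[-0.023,0.18,-0.01],-0.283],
    [[-0.026,0.205,-0.01],-0.321],
    [[-0.029,0.225,-0.01],-0.359],
    [[-0.031,0.24,-0.01],-0.397],
    [[-0.032,0.25,-0.01],-0.435],
    [[-0.032,0.252,-0.01],-0.473],
    [[-0.032,0.252,-0.01],-0.511],
    [[-0.032,0.252,-0.01],-0.549],
    [[-0.032,0.252,-0.01],-0.587],
    [[-0.032,0.252,-0.01],-0.625],
    [[-0.032,0.252,-0.01],-0.663],
    [[-0.032,0.252,-0.01],-0.701],
    [[-0.032,0.252,-0.01],-0.739],
  ],
  hand=0.2,
)

```text
time: 11.35
ee_pos: [0.5795, -0.0286, 0.1953]
tcp_rot: [-0.756, -3.046, 0.0]
force: [0.7, 0.2, -0.2]
grip_width: 0.397
grip_force: 0.0
```

Emit:
jog_arm(
  series=[
    [[0,0,0],-0.038],
    [[0,0,0],-0.076],
    [[0,0,0],-0.114],
    [[0,0,0],-0.15],
    [[0,0,0],-0.17],
    [[0,0,0],-0.178],
    [[0,0,0],-0.178],
    [[0,0,0],-0.178],
  ],
)

```text
time: 12.02
ee_pos: [0.5801, -0.0286, 0.1963]
tcp_rot: [0.101, -3.139, -0.001]
force: [0.2, -0.5, -0.1]
grip_width: 0.4
grip_force: 0.0
```

Run:
```python
from h import *
e,R,s=tool(); I=camera_info("wrist"); im=snapshot("wrist"); cv2.imwrite("pics/w6.png",cv2.resize(im[60:330,130:490,::-1],(800,600),interpolation=cv2.INTER_CUBIC))
print(e,s["time"],s["grip_width"],s["force"],np.round(s["qpos"],3),"yaw",np.arctan2(R[1,0],R[0,0]),R.round(3))
print("pred crop",(proj(I,(.581,-.029,.081))-[130,60])*800/360)
```

```text
[ 0.58006112 -0.02855319  0.19627463] 12.0167 0.39988068886332023 [ 0.21051745 -0.5083339  -0.14789514] [ 0.805  0.683 -1.289  1.659  0.674  1.326  1.034] yaw -3.07730136246407 [[-0.998 -0.064 -0.001]
 [-0.064  0.998  0.001]
 [ 0.001  0.001 -1.   ]]
pred crop [273.25191532 262.970835  ]
```

View pics/w6.png

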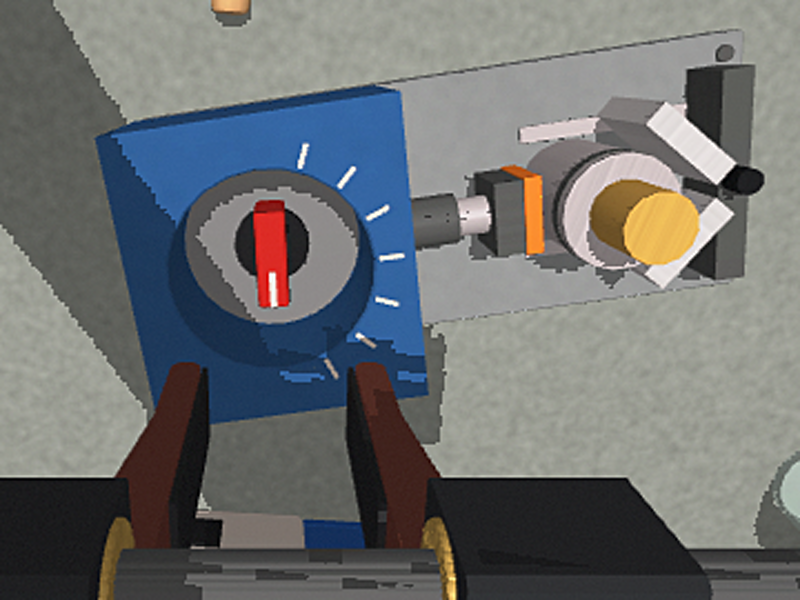

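The knob's top face runs from (270,209) to (274,304) in the crop, centred at about (272,257) with the white mark towards the bottom. The vessel is still upright.

Run:
```python
from h import *
e,R,s=tool(); I=camera_info("wrist"); k=360/800
r=lambda u:ray(I,(u[0]*k+130,u[1]*k+60),.081)
A=[(256,210),(285,209),(290,303),(259,306)]; P=np.array([r(a) for a in A]); c=P.mean(0); print(c, np.linalg.norm(P[1]-P[0]),np.linalg.norm(P[2]-P[1]))
d=(P[2]+P[3]-P[0]-P[1]); d=R.T@d; print("bar dir in tool",d/np.linalg.norm(d))
rim=[(172,265),(373,270),(272,168)]; print("rim",[ray(I,(u[0]*k+130,u[1]*k+60),.1).round(4) for u in rim])
t=R.T@(c-e); print("offset tool mm raw",t*1e3," corrected",t*1e3+[1.6,.9,0]); print("z", (e[2]-.056)/.6)
```

```text
[ 0.57902981 -0.02949563  0.081     ] 0.012467341634144572 0.042741978386323924
bar dir in tool [-9.99269484e-01  3.82062931e-02 -8.81371457e-04]
rim [array([ 0.5795, -0.0709,  0.1   ]), array([0.5763, 0.012 , 0.1   ]), array([ 0.5371, -0.0322,  0.1   ])]
offset tool mm raw [  1.11322782  -0.9523513  115.5888549 ]  corrected [ 2.71322782e+00 -5.23513004e-02  1.15588855e+02]
z 0.23431353766438787
```

Emit:
jog_arm(
  series=[
    [[0.002,-0.001,0.005],-0.006],
    [[0.003,-0.001,0.025],-0.012],
    [[0.003,-0.001,0.055],-0.012],
    [[0.003,-0.001,0.085],-0.012],
    [[0.003,-0.001,0.115],-0.012],
    [[0.003,-0.001,0.145],-0.012],
    [[0.003,-0.001,0.17],-0.012],
    [[0.003,-0.001,0.19],-0.012],
    [[0.003,-0.001,0.21],-0.012],
    [[0.003,-0.001,0.223],-0.012],
    [[0.003,-0.001,0.231],-0.012],
    [[0.003,-0.001,0.231],-0.012],
    [[0.003,-0.001,0.231],-0.012],
  ],
)

```text
time: 13.15
ee_pos: [0.579, -0.0291, 0.0589]
tcp_rot: [-0.163, 3.137, 0.0]
force: [-0.7, -0.4, -0.9]
grip_width: 0.399
grip_force: 0.0
```

Emit:
jog_arm(
  series=[
    [[0,0,0],0],
    [[0,0,0],0],
    [[0,0,0],0],
    [[0,0,0],0],
    [[0,0,0],0],
    [[0,0,0],0],
    [[0,0,0],0],
    [[0,0,0],0],
  ],
  hand=1,
  squeeze=25,
)

```text
time: 13.82
ee_pos: [0.5793, -0.0312, 0.0591]
tcp_rot: [-0.161, 3.137, -0.004]
force: [-0.0, -4.8, 3.4]
grip_width: 0.147
grip_force: 25.0
```

```bash
cat > st.py <<'E'
from h import *
e,R,s=tool(); print(e.round(4),"t",s["time"],"w",round(s["grip_width"],3),"gf",round(s["grip_force"],1),"F",np.round(s["force"],2),"M",np.round(s["moment"],3),"q7",round(s["qpos"][6],3),"yaw",round(float(np.arctan2(R[1,0],R[0,0])),4))
E
python3 st.py
```

```text
[ 0.5793 -0.0312  0.0591] t 13.8167 w 0.147 gf 25.0 F [-0.01 -4.84  3.42] M [-1.188 -0.203  0.038] q7 0.954 yaw -3.0393
```

Emit:
jog_arm(
  series=[
    [[0,-0.003,0],0],
    [[0,-0.003,0],0],
    [[0,-0.003,0],0.01],
    [[0,-0.003,0],0.025],
    [[0,-0.003,0],0.04],
    [[0,-0.003,0],0.055],
    [[0,-0.003,0],0.07],
    [[0,-0.003,0],0.085],
    [[0,-0.003,0],0.1],
    [[0,-0.003,0],0.115],
  ],
)

```text
time: 14.65
ee_pos: [0.5793, -0.0309, 0.0591]
tcp_rot: [0.406, 3.114, 0.0]
force: [0.1, -1.3, 3.4]
grip_width: 0.143
grip_force: 25.1
```

```bash
python3 st.py
```

```text
[ 0.5793 -0.0309  0.0591] t 14.65 w 0.143 gf 25.1 F [ 0.13 -1.27  3.36] M [-0.306 -0.139  0.176] q7 0.635 yaw 2.8821
```

Emit:
jog_arm(
  series=[
    [[0,0,0],0.015],
    [[0,0,0],0.03],
    [[0,0,0],0.045],
    [[0,0,0],0.06],
    [[0,0,0],0.075],
    [[0,0,0],0.09],
    [[0,0,0],0.105],
    [[0,0,0],0.12],
  ],
)

```text
time: 15.32
ee_pos: [0.5794, -0.0304, 0.0591]
tcp_rot: [0.982, 2.983, 0.002]
force: [0.4, -0.9, 2.2]
grip_width: 0.146
grip_force: 25.2
```

```bash
python3 st.py
```

```text
[ 0.5794 -0.0304  0.0591] t 15.3167 w 0.146 gf 25.2 F [ 0.4  -0.87  2.21] M [-0.114 -0.271  0.207] q7 0.305 yaw 2.5056
```

Emit:
jog_arm(
  series=[
    [[0,0,0],0.01],
    [[0,0,0],0.02],
    [[0,0,0],0.03],
    [[0,0,0],0.04],
    [[0,0,0],0.05],
    [[0,0,0],0.06],
  ],
)

```text
time: 15.82
ee_pos: [0.5796, -0.0302, 0.0591]
tcp_rot: [1.257, 2.878, 0.002]
force: [1.3, 0.7, 2.9]
grip_width: 0.144
grip_force: 25.2
```

```bash
python3 st.py
```

```text
[ 0.5796 -0.0302  0.0591] t 15.8167 w 0.144 gf 25.2 F [1.33 0.65 2.91] M [-0.07  -0.416  0.182] q7 0.142 yaw 2.318
```

Emit:
jog_arm(
  series=[
    [[0,0,0],0.01],
    [[0,0,0],0.02],
    [[0,0,0],0.03],
    [[0,0,0],0.04],
    [[0,0,0],0.05],
  ],
)

```text
time: 16.23
ee_pos: [0.5797, -0.0302, 0.0591]
tcp_rot: [1.479, 2.77, 0.003]
force: [2.7, 0.9, 1.5]
grip_width: 0.146
grip_force: 25.2
```

```bash
python3 st.py
```

```text
[ 0.5797 -0.0302  0.0591] t 16.2333 w 0.146 gf 25.2 F [2.72 0.9  1.51] M [-0.005 -0.508  0.221] q7 0.005 yaw 2.1609
```

Emit:
jog_arm(
  series=[
    [[0,0,0],0.01],
    [[0,0,0],0.02],
    [[0,0,0],0.03],
    [[0,0,0],0.04],
  ],
)

```text
time: 16.57
ee_pos: [0.5799, -0.03, 0.0591]
tcp_rot: [1.65, 2.672, 0.003]
force: [1.6, 0.6, 1.6]
grip_width: 0.141
grip_force: 25.2
```

```bash
python3 st.py
```

```text
[ 0.5799 -0.03    0.0591] t 16.5667 w 0.141 gf 25.2 F [1.64 0.63 1.61] M [ 0.027 -0.6    0.185] q7 -0.103 yaw 2.0354
```

Emit:
jog_arm(
  series=[
    [[0,0,0],0.01],
    [[0,0,0],0.02],
    [[0,0,0],0.03],
    [[0,0,0],0.04],
    [[0,0,0],0.05],
  ],
)

```text
time: 16.98
ee_pos: [0.5801, -0.03, 0.0592]
tcp_rot: [1.854, 2.534, 0.004]
force: [2.2, 0.2, 0.6]
grip_width: 0.145
grip_force: 25.2
```

```bash
cat > av.py <<'E'
from h import *
m=[]
for _ in range(6): m.append(sensors.sense()["moment"][2]); snapshot("wrist")
print(np.round(m,3),np.mean(m).round(3)); exec(open("st.py").read())
print("turned", (3.244-np.arctan2(R[1,0],R[0,0])).round(3))
E
python3 av.py
```

```text
[0.158 0.16  0.153 0.166 0.125 0.148] 0.152
[ 0.58   -0.0301  0.0591] t 17.2833 w 0.145 gf 25.1 F [5.55 2.96 1.29] M [ 0.576 -1.225  0.154] q7 -0.237 yaw 1.8803
turned 1.364
```

Emit:
jog_arm(
  series=[
    [[0,0,0],0.01],
    [[0,0,0],0.02],
    [[0,0,0],0.03],
    [[0,0,0],0.04],
  ],
)

```text
time: 17.62
ee_pos: [0.5801, -0.03, 0.0592]
tcp_rot: [2.01, 2.414, 0.004]
force: [5.4, 2.0, 1.2]
grip_width: 0.147
grip_force: 25.2
```

```bash
python3 av.py
```

```text
[0.208 0.186 0.152 0.11  0.131 0.138] 0.154
[ 0.5801 -0.03    0.0591] t 17.9167 w 0.143 gf 25.2 F [4.88 2.63 0.95] M [ 0.622 -1.327  0.113] q7 -0.346 yaw 1.7545
turned 1.49
```

Emit:
jog_arm(
  series=[
    [[0,0.003,0],0.01],
    [[0,0.003,0],0.02],
    [[0,0.003,0],0.03],
    [[0,0.003,0],0.04],
  ],
)

```text
time: 18.25
ee_pos: [0.5804, -0.03, 0.059]
tcp_rot: [-2.157, -2.283, -0.0]
force: [-0.0, 1.0, 6.0]
grip_width: 0.144
grip_force: 25.2
```

```bash
python3 av.py
```

```text
[0.193 0.15  0.173 0.148 0.151 0.167] 0.164
[ 0.5804 -0.03    0.059 ] t 18.55 w 0.144 gf 25.1 F [0.37 1.07 5.39] M [ 0.356 -0.161  0.108] q7 -0.454 yaw 1.6288
turned 1.615
```

Emit:
jog_arm(
  series=[
    [[0,0,0],0.01],
    [[0,0,0],0.02],
    [[0,0,0],0.03],
    [[0,0,0],0.04],
  ],
)

```text
time: 18.88
ee_pos: [0.5805, -0.03, 0.059]
tcp_rot: [-2.297, -2.143, -0.001]
force: [1.4, 0.9, 4.2]
grip_width: 0.148
grip_force: 25.2
```

```bash
python3 av.py; python3 -c "
from h import *
im=snapshot('wrist'); cv2.imwrite('pics/w7.png',cv2.resize(im[:,:,::-1],(800,600),interpolation=cv2.INTER_CUBIC))"
```

```text
[0.165 0.214 0.156 0.153 0.194 0.143] 0.171
[ 0.5805 -0.03    0.059 ] t 19.1833 w 0.146 gf 25.1 F [0.42 2.51 6.51] M [ 0.499 -0.102  0.125] q7 -0.562 yaw 1.5038
turned 1.74
```

View pics/w7.png

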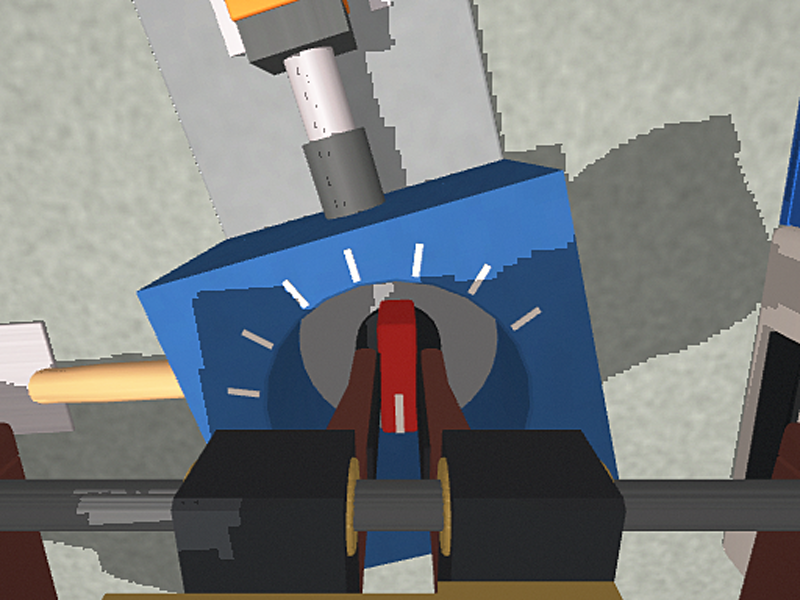

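The knob is turning with the gripper, and its mark points along the tool. The vessel is out of view. Torque is nearly flat so far, so I continue in small steps.

Emit:
jog_arm(
  series=[
    [[0,0,0.003],0.01],
    [[0,0,0.003],0.02],
    [[0,0,0.003],0.03],
  ],
)

```text
time: 19.48
ee_pos: [0.5808, -0.03, 0.0588]
tcp_rot: [2.394, 2.033, 0.001]
force: [-4.3, 1.4, 21.4]
grip_width: 0.145
grip_force: 25.2
```

```bash
python3 av.py
```

```text
[0.146 0.215 0.147 0.115 0.186 0.19 ] 0.167
[ 0.5808 -0.03    0.0588] t 19.7833 w 0.147 gf 25.1 F [-4.22  1.04 19.62] M [0.271 0.933 0.123] q7 -0.645 yaw 1.4094
turned 1.835
```

Emit:
jog_arm(
  series=[
    [[0,0,0],0.01],
    [[0,0,0],0.02],
    [[0,0,0],0.03],
  ],
)

```text
time: 20.03
ee_pos: [0.581, -0.03, 0.0588]
tcp_rot: [2.487, 1.918, 0.001]
force: [-3.0, 1.2, 20.5]
grip_width: 0.144
grip_force: 25.2
```

```bash
python3 av.py
```

```text
[0.145 0.171 0.171 0.131 0.182 0.112] 0.152
[ 0.581  -0.03    0.0588] t 20.3333 w 0.142 gf 25.1 F [-3.76  0.82 19.21] M [0.243 0.808 0.127] q7 -0.726 yaw 1.3151
turned 1.929
```

Emit:
jog_arm(
  series=[
    [[0,0,-0.004],0.01],
    [[0,0,-0.004],0.02],
    [[0,0,-0.004],0.03],
  ],
)

```text
time: 20.58
ee_pos: [0.5808, -0.03, 0.0591]
tcp_rot: [-2.576, -1.798, -0.001]
force: [3.6, 2.3, 0.7]
grip_width: 0.143
grip_force: 25.2
```

```bash
python3 av.py
```

```text
[0.172 0.184 0.16  0.22  0.194 0.179] 0.185
[ 0.5808 -0.0301  0.0592] t 20.8833 w 0.143 gf 25.1 F [ 4.29  3.36 -0.86] M [ 0.878 -0.882  0.147] q7 -0.805 yaw 1.2204
turned 2.024
```

Emit:
jog_arm(
  series=[
    [[0,0,0],0.01],
    [[0,0,0],0.02],
    [[0,0,0],0.03],
  ],
)

```text
time: 21.13
ee_pos: [0.5809, -0.0302, 0.0592]
tcp_rot: [-2.658, -1.674, -0.001]
force: [4.4, 4.4, -0.8]
grip_width: 0.145
grip_force: 25.3
```

```bash
python3 av.py
```

```text
[0.21  0.178 0.213 0.174 0.141 0.208] 0.187
[ 0.5809 -0.0302  0.0592] t 21.4333 w 0.15 gf 25.2 F [ 3.1   4.03 -1.27] M [ 0.858 -0.957  0.173] q7 -0.886 yaw 1.126
turned 2.118
```

Emit:
jog_arm(
  series=[
    [[0,0,0],0.01],
    [[0,0,0],0.02],
    [[0,0,0],0.03],
  ],
)

```text
time: 21.68
ee_pos: [0.5809, -0.0303, 0.0591]
tcp_rot: [-2.733, -1.547, -0.001]
force: [4.3, 4.2, -1.1]
grip_width: 0.144
grip_force: 25.3
```

```bash
python3 av.py
```

```text
[0.251 0.194 0.241 0.219 0.217 0.171] 0.215
[ 0.581  -0.0302  0.0592] t 21.9833 w 0.145 gf 25.2 F [ 4.34  3.24 -1.54] M [ 0.763 -1.006  0.166] q7 -0.967 yaw 1.0318
turned 2.212
```

Emit:
jog_arm(
  series=[
    [[0,0,0],0.01],
    [[0,0,0],0.02],
  ],
)

```text
time: 22.15
ee_pos: [0.5811, -0.0303, 0.0592]
tcp_rot: [-2.781, -1.461, -0.002]
force: [4.1, 2.8, -0.8]
grip_width: 0.144
grip_force: 25.4
```

```bash
python3 av.py
```

```text
[0.218 0.184 0.189 0.228 0.225 0.205] 0.208
[ 0.581  -0.0303  0.0592] t 22.45 w 0.144 gf 25.3 F [ 4.55  2.93 -1.04] M [ 0.898 -1.015  0.216] q7 -1.021 yaw 0.969
turned 2.275
```

```bash
cat >> av.py <<'E'
c=[]
for n in ("scene","top"):
    I=camera_info(n); u=proj(I,(.546,.129,.108)).astype(int); q=[]
    for _ in range(2):
        im=snapshot(n).astype(float)[u[1]-14:u[1]+15,u[0]-14:u[0]+15]
        w=np.clip(im[...,0]-im[...,2]-50,0,None)*(im[...,1]-im[...,2]>30); yy,xx=np.mgrid[:29,:29]
        q.append([(w*xx).sum()/w.sum(),(w*yy).sum()/w.sum(),w.sum()])
    print(n,np.mean(q,0).round(2))
E
python3 av.py
```

```text
[0.216 0.2   0.204 0.233 0.21  0.207] 0.212
[ 0.581  -0.0303  0.0592] t 22.75 w 0.145 gf 25.3 F [ 4.8   3.15 -1.24] M [ 0.802 -1.083  0.253] q7 -1.021 yaw 0.9689
turned 2.275
scene [1.03500e+01 1.73500e+01 1.44745e+04]
top [   16.97    14.06 11449.  ]
```

Emit:
jog_arm(
  series=[
    [[0,0,0],0.01],
    [[0,0,0],0.02],
  ],
)

```text
time: 23.12
ee_pos: [0.5811, -0.0303, 0.0592]
tcp_rot: [-2.825, -1.373, -0.002]
force: [4.9, 3.7, -1.3]
grip_width: 0.141
grip_force: 25.5
```

```bash
python3 av.py
```

```text
[0.243 0.267 0.287 0.194 0.253 0.246] 0.248
[ 0.5811 -0.0303  0.0592] t 23.4167 w 0.143 gf 25.4 F [ 4.93  2.66 -2.02] M [ 0.721 -1.12   0.261] q7 -1.075 yaw 0.9061
turned 2.338
scene [1.03400e+01 1.73700e+01 1.45155e+04]
top [   16.97    14.08 11443.  ]
```

Emit:
jog_arm(
  series=[
    [[0,0,0],0.005],
    [[0,0,0],0.01],
    [[0,0,0],0.01],
  ],
)

```text
time: 23.87
ee_pos: [0.5811, -0.0303, 0.0592]
tcp_rot: [-2.846, -1.329, -0.002]
force: [4.6, 3.1, -1.8]
grip_width: 0.143
grip_force: 25.5
```

```bash
python3 av.py; python3 av.py
```

```text
[0.278 0.299 0.3   0.243 0.262 0.312] 0.282
[ 0.5811 -0.0303  0.0592] t 24.1667 w 0.147 gf 25.5 F [ 4.46  3.51 -1.26] M [ 0.739 -1.063  0.266] q7 -1.102 yaw 0.8748
turned 2.369
scene [1.03400e+01 1.73600e+01 1.45055e+04]
top [   16.97    14.08 11467.5 ]
[0.255 0.249 0.273 0.272 0.245 0.243] 0.256
[ 0.5811 -0.0303  0.0592] t 24.6667 w 0.145 gf 25.5 F [ 4.58  2.54 -1.49] M [ 0.788 -1.048  0.273] q7 -1.102 yaw 0.8747
turned 2.369
scene [1.0340e+01 1.7360e+01 1.4509e+04]
top [   16.97    14.08 11461.  ]
```

Torque averages about 0.27 N m, which is about 13–14 N on the vessel, and the vessel has stopped moving. I release and lift out.

Emit:
jog_arm(
  series=[
    [[0,0,0],0],
    [[0,0,0],0],
    [[0,0,0],0],
    [[0,0,0],0],
    [[0,0,-0.01],0],
    [[0,0,-0.03],0],
    [[0,0,-0.06],0],
    [[0,0,-0.1],0],
    [[0,0,-0.15],0],
    [[0,0,-0.2],0],
    [[0,0,-0.24],0],
    [[0,0,-0.26],0],
    [[0,0,-0.26],0],
    [[0,0,-0.26],0],
  ],
  hand=0.2,
)

```text
time: 26.03
ee_pos: [0.5806, -0.031, 0.2153]
tcp_rot: [2.846, 1.328, 0.0]
force: [-0.3, -0.3, -0.5]
grip_width: 0.401
grip_force: 0.0
```

```bash
python3 av.py; python3 -c "
from h import *
im=snapshot('wrist'); cv2.imwrite('pics/w8.png',cv2.resize(im[:,:,::-1],(800,600),interpolation=cv2.INTER_CUBIC))"
```

```text
[ 0.012  0.078 -0.031  0.02   0.013  0.   ] 0.015
[ 0.5801 -0.0308  0.214 ] t 26.3333 w 0.4 gf 0.0 F [ 0.12 -0.55  0.36] M [-0.02  -0.058 -0.037] q7 -0.985 yaw 0.8736
turned 2.37
scene [1.03300e+01 1.73800e+01 1.45055e+04]
top [   16.95    14.08 11287.  ]
```

View pics/w8.png

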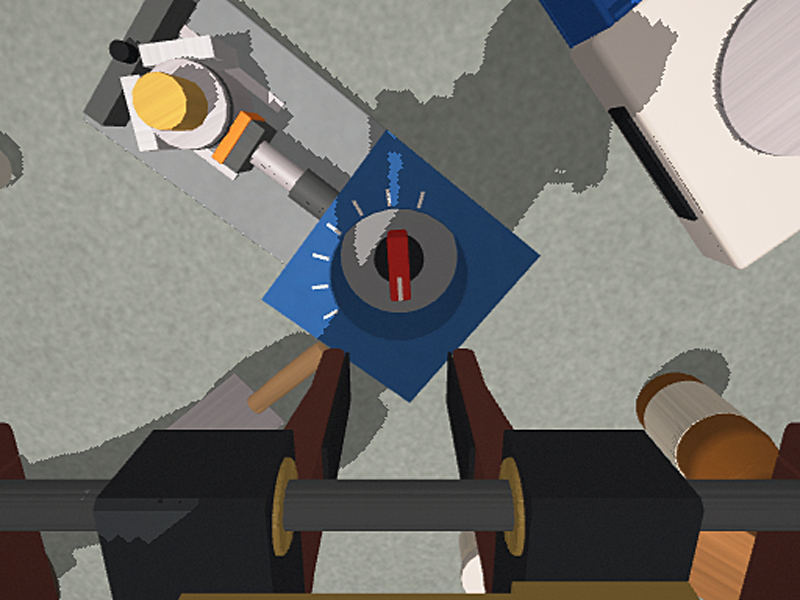

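The vessel sits upright in the V with the pad against it, at about (165,100). The knob stayed where I left it and the gripper is clear, so I hand in.

```bash
python3 -c "
from bench import close_job
print(close_job())"
```

```text
the job is handed in; nothing more can be done
None
```

The job is handed in: the vessel stands upright against the V stop, clamped at roughly 12–14 N as judged from knob torque, with vessel and knob both let go and the gripper clear; no verdict was returned.

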